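# Gauge the worn clamp jaw, then draw the spare from under the flap and present it

### The job

In the rod-repair shop, first press the knob of the thickness gauge gently down until its brass foot bears on the worn grey jaw, hold it there a moment, and let the foot spring all the way back up. Then swing the grey flap of the blue spares case right open by its red tongue and leave it open, draw out the orange spare jaw, and present it: hold it upright over the middle of the green mat with its underside about 15 cm above the mat. Finish still holding it there, keeping still; leave the blue jaw in its slot and do not disturb the grey jaw, the glue bottle, the tape roll or the screwdriver.

Things in the scene. Friction and masses are not known exactly. Their poses are not given: they have to be found in the camera images.
- gauge: thickness gauge fixed to the bench: dark steel base 130 x 110 mm, 12 mm thick, low brass fences round the grey jaw, an aluminium column 160 mm tall on its +x side and a blue arm (top at 153 mm) reaching from it over the base. Origin at the underside of the base, straight below the foot's axis; z up.
- foot_slide (a joint): the gauge's vertical sprung slide (m): 0 = fully up (rest), grows as the foot is pressed down, at most 0.044. The foot hangs 45 mm above the base plate at 0, so it meets the 13 mm thick grey jaw at about 0.032. The spring returns it to 0 when let go; the knob needs about 1 N to start and 4 N at the jaw, beyond which it is rigid.
- foot: the gauge's moving spindle with its brass foot, 20 mm across and 6 mm thick, at the bottom; origin at the centre of the foot's underside, moves with the slide.
- knob_top (a point): centre of the top face of the gauge's black push knob (36 mm across, 16 mm tall), 208 mm above the bench when up, straight above the foot; moves down with it. Nothing near it is taller.
- worn_jaw: worn grey jaw, a loose plate 75 x 60 mm and 13 mm thick, lying flat on the gauge's base under the foot. Origin at the centre of its underside; z up.
- case: blue fixed spares case, 130 (x) x 170 mm (y), walls 5, rim 87 mm high, under the flap. Inside, a black deck 53 mm above the bench has two slots centred at x = -8, y = -35 and +35 mm, each 64 (x) by 18 mm (y), floors 8 mm above the bench; a jaw stands in each. Origin at the centre of the underside; z up; the flap hinges on the +x rim, its tongue sticks out past the -x rim.
- flap (a joint): hinge angle of the grey flap (rad): 0 = shut, 1.57 = upright, at most 1.9. A stiff hinge (0.2 N m): the flap stays where it is left. Flap 130 x 170 mm, 6 mm thick, 0.15 kg.
- flap_tongue (a point): grip point on the flap's red tongue, a bar 20 mm wide (along the case's y), 10 mm thick, sticking out 40 mm past the flap's free edge; mid-width, mid-thickness, 25 mm out from that edge, 155 mm from the hinge line, 90 mm above the bench when shut. Pinched across its 20 mm width, the tongue can turn between the fingers as the flap swings.
- flap_hinge (a point): the middle of the flap's hinge line, which is parallel to the case's y, on the case's +x rim, 87 mm above the bench. The tongue point lies 3 mm off the plane through this line (above it when shut).
- spare_jaw: orange spare jaw with black band and steel studs, a loose plate 60 (x) x 14 (y) x 75 mm tall (z), about 0.09 kg, standing in one of the case's two slots, its top 30 mm above the deck and 4 mm below the rim. Lift it straight up 45 mm to clear the slot. Origin at the centre of its underside, x and y along the case's x and y.
- blue_jaw: blue jaw, same size as the orange one, standing in the other slot; to be left there. Origin at the centre of its underside.
- mat: green inspection mat, 120 x 120 mm, 4 mm thick, fixed flat on the bench, white border line. Origin at the centre of its underside.
- glue: white glue bottle, 40 mm across, 100 mm tall, standing; bystander. Origin at the centre of its underside.
- tape: yellow tape roll lying flat, 80 mm across, 24 mm high; bystander. Origin at the centre of its underside.
- driver: screwdriver lying on the bench between the robot and the mat, roughly crosswise; bystander. Origin under its middle.
There are look-alikes about, which are no part of the job. Several things look just like the mat: the one meant starts farthest from the robot's base.

How it is judged:
On the way, in this order (a step that is already met when the one before it is completed fails the run):
1. the gauge foot is pressed down and bears on the worn grey jaw (value of joint foot_slide above 0.029 m and contact force between foot and worn_jaw above 0.5 N), for 0.2 s.
2. the foot is back up and the flap is swung open past 1.35 rad (value of joint foot_slide below 0.005 m and value of joint flap above 1.35 rad), for 0.1 s.
3. the orange jaw is drawn up out of its slot in the fingers (z of spare_jaw in the frame of case above 0.055 m and contact force between the fingers and spare_jaw above 1 N), for 0.1 s.
At the end, for the whole second after the job is handed in: the orange jaw is held still in the fingers, upright within 0.25 rad, within 50 mm of the mat's middle, its underside 100 to 220 mm above the bench; the gauge foot is up (under 5 mm), the flap still open (over 1.2 rad) and the blue jaw still down in its slot (horizontal distance between spare_jaw and mat below 0.05 m and height (world z) of spare_jaw between 0.1 and 0.22 m and angle between spare_jaw's own z axis and vertical below 0.25 rad and contact force between the fingers and spare_jaw above 1 N and linear speed of spare_jaw below 0.03 m/s and value of joint foot_slide below 0.005 m and value of joint flap above 1.2 rad and z of blue_jaw in the frame of case below 0.02 m); the arm keeps its last pose, push and grip.
It fails at once if the gauge foot is forced onto the grey jaw (over 40 N) (contact force between foot and worn_jaw above 40 N).
It fails at once if the grey jaw is shifted by over 20 mm (distance of worn_jaw from where it was at the start of the episode above 0.02 m).
It fails at once if the blue jaw is drawn from its slot (z of blue_jaw in the frame of case above 0.04 m).
It fails at once if the glue bottle, tape roll or screwdriver is moved by over 30 mm (distance of any of glue, tape, driver from where it was at the start of the episode above 0.03 m).
It also fails if it takes over 64 s, if anything falls off the work surface, if the arm or the gripper's body presses on something with over 40 N, if the wrist force passes 120 N, or if a joint passes its speed limit or range.

### The arm

A 6-joint arm with a two-finger parallel gripper is mounted at the origin on the work surface. World frame = base frame: x ahead of the robot, y to its left, z up, the work surface at z = 0. Lengths are in m, angles in rad, forces in N, time in s.
With the tool pointing down it reaches from about 0.375 to 0.975 m from the base axis. Payload 3.8 kg.
Tool frame: the origin (TCP) lies at the very end of the fingers, on their centre line; the grasp point (between the pads) lies 19 mm behind it; z points along the fingers, y is the direction in which the jaws open and shut (so a half turn about z gives the same grasp; the last joint's range is limited). The gripper opens to 85 mm and grips with 20 to 120 N. Pads are 22 mm wide; open, the fingers measure 114 mm over their backs; the gripper's body (76 mm by 85 mm) begins 54 mm behind the grasp point. The pads swing forward as they close: fully open they stand 13 mm farther back than shut.
Start: joints at [-1.359, 0.264, 1.604, -0, 1.274, -0.037], TCP at [0.166, -0.654, 0.231] pointing down, gripper open.
Joint ranges: [-2.63, 2.63], [-0.94, 2.18], [0.31, 2.57], [-1.31, 4.45], [0, 2.66], [-2.55, 2.55]. Speed limits (rad/s): [2.57, 2.57, 3.14, 3.14, 3.14, 3.14].

### API

Orientations are given as a rotation vector (axis times angle).
In Python, from workcell import bot, viewer gives the robot as it stands.
- The arm moves only by the tool jog_arm, never from a script. Its argument "motion" is a list of rows, each an object of numbers: "dx", "dy", "dz": the shift along the world's x, y, z in cm; "turn": the turn about the world's z in rad. A call has 1 to 12 rows; each row shifts and turns the commanded pose from where the row before left it; what a row does not reach is not made up. A row lasts 1/12 s, in which the tool goes at most 41.7 mm and 7.16 degrees, less where a joint would pass 70% of its speed; a pose out of reach is approached as far as the arm can. A call is refused whole if a number of a shift passes 4.17 or a number of a turn 0.125, either way. A call with a gripper value outside its range is refused whole. "fingers" is the finger opening in cm, from 0 to 8.54, set as the call begins (left out, the last holds). The fingers move at their own pace and stop on an object; "grip_force" is the grip in N (left out, the last holds). Time passes only in rows, so rows that do not move let the fingers close. It gives the time, the measured TCP pose, the force and the opening at its end, in the units of the state.
- bot.read_state(): the state, without advancing time (a new reading comes with each control period).
- viewer.read_camera(name): name is "scene" or "side" or "wrist"; returns (picture, depth): 480x640x3 uint8, red, green, blue; 480x640 float32, m along the optical axis (not along the pixel's ray), 0 where there is no reading.
- viewer.camera_info(name): a dict with "vertical_fov" (degrees; the focal length in pixels is half the picture's height over the tangent of half this angle, whatever the lens; pixels are square), "cx", "cy" (the principal point, pixels), "dist" ([k1, k2, p1, p2, k3] as OpenCV has them; the pictures are not rectified), "R" (3x3) and "t" (3): a world point X has camera coordinates R X + t. Camera axes: x right, y down, z forward; pixel columns grow to the right and rows downward; lengths in m; the calibration is good to about 2 mm. A picture is of the moment at which its call begins: read the wrist's pose just before it. camera_info takes no time and is no camera call; for the wrist camera it gives the pose at the moment of the call.
- bot.finish_job(): hands the job in, once; it reports no verdict.
The state is a dict: "time": time; "q": joint angles; "joint_vel": joint speeds; "joint_torque": joint torques, N m; "tool_pos": TCP position; "tcp_rot": TCP orientation; "wrist_force": force on the tool from outside, world axes, zero at the start; "torque": the same for the moment, N m; "width": opening from 0.0 (shut) to 1.0 (fully open).
Only numpy, scipy, OpenCV 4.12 (cv2) and the standard library are available. Lean on these libraries where they do the work, as an engineer would, in place of code of your own. Each camera call takes 0.05 s, during which the arm holds its last target. There are 200 camera calls.

## Working session

There is one attempt and no reset: what is moved stays moved. The work goes in short steps, Python scripts to look and compute and a tool call to move; the robot and the scene stay as the last step left them, time stands still between calls to the robot, and variables do not carry over. Pictures are saved under pics/ and viewed, about 8 in all and at most 12, crops included, and the job is handed in when it is done.

Besides the shell and the picture viewer there is one more tool, called after "Request:" by a JSON object that holds its "op" and its "data", one argument or row to a line. jog_arm: Moves the arm, as the interface text tells. Its arguments: {"type":"object","properties":{"motion":{"type":"array"},"fingers":{"type":"number"},"grip_force":{"type":"number"}},"required":["motion"]}

```bash
mkdir -p pics; ls; cat > h.py <<'E'
import numpy as np, cv2
from workcell import bot, viewer
def grab(n):
    info=viewer.camera_info(n); rgb,d=viewer.read_camera(n)
    np.savez(f'{n}.npz',rgb=rgb,d=d,R=np.array(info['R']),t=np.array(info['t']),f=240/np.tan(np.radians(info['vertical_fov']/2)),c=[info['cx'],info['cy']],dist=np.array(info['dist'],float))
    return rgb,d
def load(n): return np.load(f'{n}.npz')
def K(z): return np.array([[z['f'],0,z['c'][0]],[0,z['f'],z['c'][1]],[0,0,1]],float)
def ray(z,uv):
    p=cv2.undistortPoints(np.array(uv,float).reshape(-1,1,2),K(z),z['dist']).reshape(-1,2)
    return np.c_[p,np.ones(len(p))]
def bydepth(z,uv):
    r=ray(z,uv); d=np.array([z['d'][int(round(v)),int(round(u))] for u,v in uv])
    return (r*d[:,None]-z['t'])@z['R']
def byz(z,uv,h):
    r=ray(z,uv)@z['R']; o=-z['R'].T@z['t']
    return o+r*((h-o[2])/r[:,2])[:,None]
def cloud(z):
    v,u=np.mgrid[0:480,0:640]; r=ray(z,np.c_[u.ravel(),v.ravel()])
    return ((r*z['d'].reshape(-1,1)-z['t'])@z['R']).reshape(480,640,3)
def proj(z,P): return cv2.projectPoints(np.array(P,float).reshape(-1,1,3),cv2.Rodrigues(z['R'])[0],z['t'],K(z),z['dist'])[0].reshape(-1,2)
def save(n,im): cv2.imwrite(f'pics/{n}.png',im[...,::-1])
E
python3 - <<'E'
from h import *
for n in('scene','side'):
    r,d=grab(n); save(n+'1',r); z=load(n); print(n,-z['R'].T@z['t'],z['f'],z['dist'])
print(bot.read_state())
E
```

```text
pics
scene [ 0.97454936 -0.47501572  0.91556243] 488.3483992173551 [-0.08536174  0.          0.          0.          0.        ]
side [-0.21997525  0.59564969  0.93066864] 545.4459754167749 [-0.12093326  0.          0.          0.          0.        ]
{'time': 0.1, 'q': array([-1.35893625e+00,  2.64679887e-01,  1.60522327e+00,  4.24837611e-05,
        1.27370582e+00, -3.68917661e-02]), 'joint_vel': array([-0.00021784,  0.00084525, -0.0048424 ,  0.00174206,  0.00144048,
       -0.00019807]), 'joint_torque': array([-1.42148047e-04, -5.16706109e+01, -3.68590629e+01, -1.74065809e-05,
        6.27579895e-03,  1.24121206e-05]), 'tool_pos': array([ 0.1660611 , -0.65358049,  0.23009278]), 'tcp_rot': array([-3.11533055e+00, -3.89462795e-01,  2.13045453e-04]), 'wrist_force': array([-0.11909123,  0.27862952,  0.61098137]), 'torque': array([ 0.02183575, -0.03209043, -0.03145063]), 'width': 0.9999655548749837}
```

View pics/scene1.png

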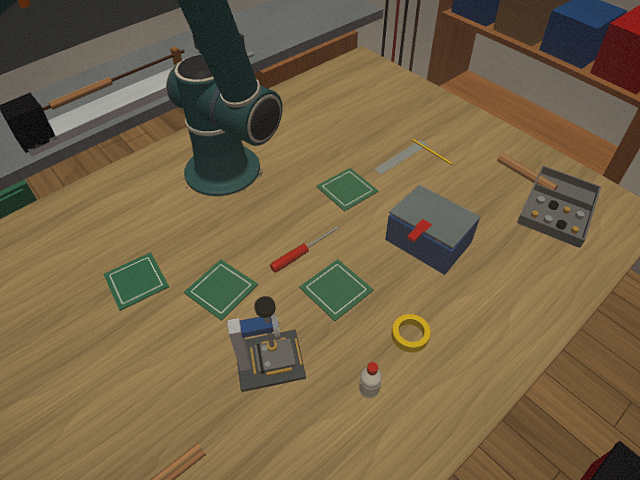

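View pics/side1.png

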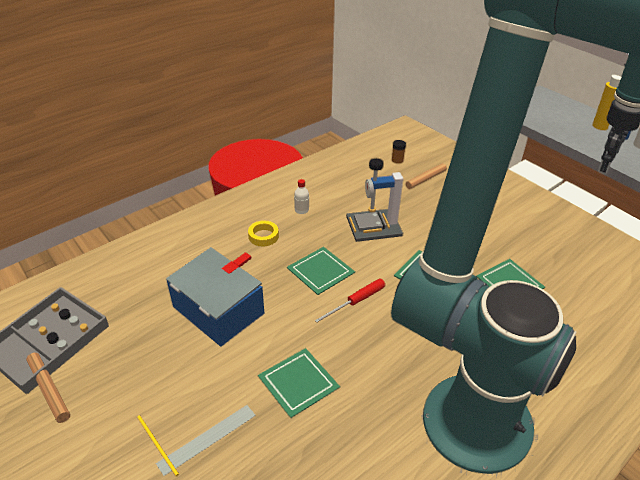

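Scene view: the mat candidates are at (336,289), (221,289), (136,280) and (347,188). The gauge knob is at (265,307), the case flap at (433,220), and the red tongue at (420,230). Glue is at (371,380), tape at (411,332) and the driver at (300,250). I'll measure these and check a close crop.

```bash
python3 - <<'E'
from h import *
np.set_printoptions(precision=4,suppress=True)
z=load('scene')
for n,uv in dict(A=(336,289),B=(221,289),C=(136,280),D=(347,188)).items():
    p=byz(z,[uv],.004)[0]; print('mat',n,p,np.hypot(*p[:2]))
S={}
for n in('scene','side'):
    z=load(n); P=cloud(z); c=z['rgb'].astype(int); X=P.reshape(-1,3); C=c.reshape(-1,3)
    print(n)
    ok=(z['d'].ravel()>0)
    def rep(name,m):
        Q=X[m&ok]; print(name,len(Q),np.median(Q,0),Q.min(0) if len(Q) else '',Q.max(0) if len(Q) else '')
    gx=byz(load('scene'),[(265,307)],.208)[0]
    rep('knob',(abs(X[:,0]-gx[0])<.05)&(abs(X[:,1]-gx[1])<.05)&(X[:,2]>.2)&(X[:,2]<.22))
    t=(C[:,0]>130)&(C[:,1]<60)&(C[:,2]<70)&(X[:,2]>.07)&(X[:,2]<.11)&(X[:,0]<1.2)
    rep('tongue',t)
    fx=byz(load('scene'),[(433,220)],.093)[0]
    m=(abs(X[:,0]-fx[0])<.16)&(abs(X[:,1]-fx[1])<.16)&(X[:,2]>.085)&(X[:,2]<.10)&ok
    rep('flap',m)
    r=cv2.minAreaRect(X[m&~t][:,:2].astype(np.float32)); print(r,cv2.boxPoints(r))
    Q=X[t&ok&(abs(X[:,0]-fx[0])<.16)&(abs(X[:,1]-fx[1])<.16)]
    if len(Q): r=cv2.minAreaRect(Q[:,:2].astype(np.float32)); print('tongue rect',len(Q),r,cv2.boxPoints(r).tolist())
    g=(C[:,1]>C[:,0]*1.25)&(C[:,1]>C[:,2]*1.15)&(abs(X[:,2]-.004)<.006)&ok
    ma=byz(load('scene'),[(336,289)],.004)[0]
    m=g&(np.hypot(X[:,0]-ma[0],X[:,1]-ma[1])<.1)
    r=cv2.minAreaRect(X[m][:,:2].astype(np.float32)); print('matA',r)
s=load('scene')['rgb']; e=load('side')['rgb']
im=np.hstack([cv2.resize(s[170:290,370:490],(400,400),interpolation=2),cv2.resize(e[230:350,155:275],(400,400),interpolation=2)])
save('crop1',im)
E
```

```text
mat A [ 0.5169 -0.0378  0.004 ] 0.5182960500853186
mat B [ 0.3434 -0.2329  0.004 ] 0.41489487656171503
mat C [ 0.1897 -0.3689  0.004 ] 0.4148198620229651
mat D [0.2932 0.2079 0.004 ] 0.35941987290963784
scene
knob 332 [ 0.5625 -0.2504  0.2081] [ 0.543  -0.2671  0.2001] [ 0.5789 -0.2321  0.2126]
tongue 273 [0.575  0.1523 0.1023] [ 0.5545 -0.1582  0.0962] [0.7418 0.1958 0.1088]
flap 2346 [0.5685 0.239  0.0959] [0.4704 0.1281 0.085 ] [0.6544 0.3096 0.1   ]
((0.5627832412719727, 0.2138132005929947), (0.17167498171329498, 0.17264656722545624), 7.58266544342041) [[0.4663 0.2881]
 [0.4891 0.1169]
 [0.6593 0.1396]
 [0.6365 0.3107]]
tongue rect 204 ((0.5717304944992065, 0.16280551254749298), (0.024869563058018684, 0.07067542523145676), 10.078237533569336) [[0.5533037185668945, 0.1954219490289688], [0.565671443939209, 0.1258370727300644], [0.5901572704315186, 0.13018907606601715], [0.5777895450592041, 0.19977395236492157]]
matA ((0.5146002173423767, -0.03561198711395264), (0.122693732380867, 0.12212830036878586), 0.645563006401062)
side
knob 121 [ 0.558  -0.2451  0.2068] [ 0.5423 -0.267   0.2002] [ 0.5789 -0.2301  0.21  ]
tongue 228 [0.5722 0.1642 0.1012] [ 0.555  -0.1554  0.0957] [0.7407 0.1971 0.107 ]
flap 3421 [0.5518 0.2399 0.0952] [0.4663 0.13   0.085 ] [0.656  0.3087 0.1   ]
((0.5638611316680908, 0.21664294600486755), (0.17549270391464233, 0.1718532294034958), 9.294486045837402) [[0.4634 0.2873]
 [0.4911 0.1177]
 [0.6643 0.146 ]
 [0.6366 0.3156]]
tongue rect 208 ((0.5712466239929199, 0.16283759474754333), (0.026751790195703506, 0.06893128901720047), 5.7807793617248535) [[0.5544672608375549, 0.1957807093858719], [0.5614102482795715, 0.1271999627351761], [0.5880259871482849, 0.12989448010921478], [0.5810829997062683, 0.19847522675991058]]
matA ((0.5157642364501953, -0.03609124571084976), (0.12313787639141083, 0.12423340976238251), 0.7673361897468567)
```

View pics/crop1.png

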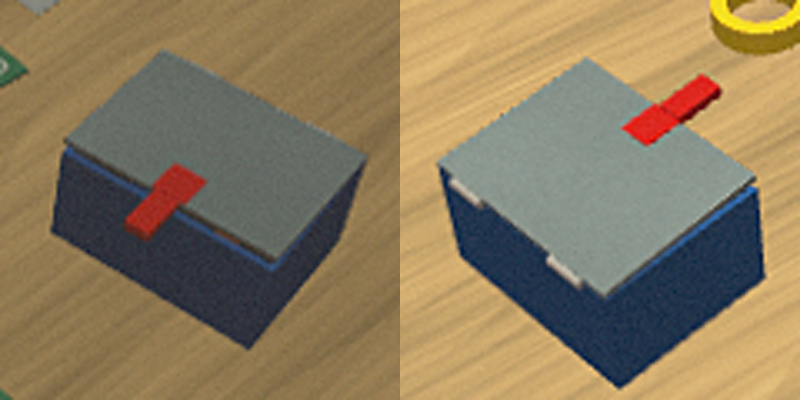

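Matching mats are A (336,289), B (221,289), C (136,280) and D (347,188). A is farthest from the base at 0.518 m, so I choose A. The crop shows the tongue's outer end at about (140,230) on the left panel, and hinge clips on the opposite edge. Next I'll fit the flap from its corner pixels.

```bash
python3 - <<'E'
from h import *
np.set_printoptions(precision=4,suppress=True)
k=400/120
a=[(165,50),(365,158),(275,258),(66,140)]; b=[(586,58),(755,180),(605,293),(438,160)]
A=byz(load('scene'),[(370+u/k,170+v/k) for u,v in a],.093)
B=byz(load('side'),[(155+(u-400)/k,230+v/k) for u,v in b],.093)
print(A,B)
for Q in(A,B): print([np.linalg.norm(Q[i]-Q[i-1]) for i in range(4)])
# tongue tip mid, top z .095
print(byz(load('scene'),[(370+u/k,170+v/k) for u,v in[(124,222),(147,232),(180,163),(207,182)]],.0965))
print(byz(load('side'),[(155+(u-400)/k,230+v/k) for u,v in[(707,74),(722,84),(623,126),(648,144)]],.0965))
E
```

```text
[[0.4708 0.2818 0.093 ]
 [0.6364 0.3034 0.093 ]
 [0.6511 0.1845 0.093 ]
 [0.4852 0.1599 0.093 ]] [[0.6595 0.1772 0.093 ]
 [0.4882 0.1542 0.093 ]
 [0.4666 0.2809 0.093 ]
 [0.6337 0.3061 0.093 ]]
[np.float64(0.12273393745864555), np.float64(0.16699413887201778), np.float64(0.11981296902417345), np.float64(0.16773018213033702)]
[np.float64(0.13150637045419944), np.float64(0.17283816432251725), np.float64(0.12859737408941624), np.float64(0.1690216709850878)]
[[0.5651 0.1309 0.0965]
 [0.5812 0.1357 0.0965]
 [0.5548 0.1999 0.0965]
 [0.5788 0.2002 0.0965]]
[[0.5893 0.1228 0.0965]
 [0.5744 0.1206 0.0965]
 [0.5815 0.1953 0.0965]
 [0.5566 0.1917 0.0965]]
```

Request:
{"op": "jog_arm", "data": {
  "motion": [
    {"dx":3,"dy":3,"dz":1},
    {"dx":3,"dy":3,"dz":0},
    {"dx":3,"dy":3,"dz":0},
    {"dx":3,"dy":3,"dz":0},
    {"dx":3,"dy":3,"dz":0},
    {"dx":3,"dy":3,"dz":0},
    {"dx":3,"dy":3,"dz":0},
    {"dx":3,"dy":3,"dz":0},
    {"dx":3,"dy":3,"dz":0},
    {"dx":3,"dy":3,"dz":0},
    {"dx":3,"dy":3,"dz":0},
    {"dx":3,"dy":3,"dz":0}
  ],
  "fingers": 0
}}

```text
validation failed for argument at $.mo...
```

Request:
{"op": "jog_arm", "data": {
  "motion": [
    {"dx":2.5,"dy":2.5,"dz":1.0,"turn":0.12},
    {"dx":2.5,"dy":2.5,"dz":1.0,"turn":0.12},
    {"dx":2.5,"dy":2.5,"turn":0.12},
    {"dx":2.5,"dy":2.5,"turn":0.12},
    {"dx":2.5,"dy":2.5,"turn":0.12},
    {"dx":2.5,"dy":2.5,"turn":0.12},
    {"dx":2.5,"dy":2.5,"turn":0.12},
    {"dx":2.5,"dy":2.5,"turn":0.12},
    {"dx":2.5,"dy":2.5,"turn":0.12},
    {"dx":2.5,"dy":2.5,"turn":0.12}
  ],
  "fingers": 0.0,
  "grip_force": 30.0
}}

```text
validation failed for argument at $.mo...
```

Request:
{"op": "jog_arm", "data": {
  "motion": [
    {"dx":0.0,"dy":0.0,"dz":1.0,"turn":0.0}
  ]
}}

```text
time: 0.18
tool_pos: [0.1658, -0.6523, 0.238]
tcp_rot: [-3.111, -0.389, 0.001]
wrist_force: [0.0, 1.3, -1.1]
width: 1.006
```

All four keys seem to be required in every row.

Request:
{"op": "jog_arm", "data": {
  "motion": [
    {"dx":2.5,"dy":2.5,"dz":1.0,"turn":0.12},
    {"dx":2.5,"dy":2.5,"dz":0.0,"turn":0.12},
    {"dx":2.5,"dy":2.5,"dz":0.0,"turn":0.12},
    {"dx":2.5,"dy":2.5,"dz":0.0,"turn":0.12},
    {"dx":2.5,"dy":2.5,"dz":0.0,"turn":0.12},
    {"dx":2.5,"dy":2.5,"dz":0.0,"turn":0.12},
    {"dx":2.5,"dy":2.5,"dz":0.0,"turn":0.12},
    {"dx":2.5,"dy":2.5,"dz":0.0,"turn":0.12},
    {"dx":2.5,"dy":2.5,"dz":0.0,"turn":0.12},
    {"dx":2.5,"dy":2.5,"dz":0.0,"turn":0.12}
  ],
  "fingers": 0.0,
  "grip_force": 30.0
}}

```text
time: 1.02
tool_pos: [0.4173, -0.4029, 0.2521]
tcp_rot: [2.346, 2.088, 0.0]
wrist_force: [0.9, 0.2, 0.7]
width: -0.001
```

Request:
{"op": "jog_arm", "data": {
  "motion": [
    {"dx":2.4,"dy":2.57,"dz":0.0,"turn":0.12},
    {"dx":2.4,"dy":2.57,"dz":0.0,"turn":0.12},
    {"dx":2.4,"dy":2.57,"dz":0.0,"turn":0.017},
    {"dx":2.4,"dy":2.57,"dz":0.0,"turn":0.0},
    {"dx":2.4,"dy":2.57,"dz":0.0,"turn":0.0},
    {"dx":2.5,"dy":2.57,"dz":0.0,"turn":0.0},
    {"dx":0.0,"dy":0.0,"dz":-1.5,"turn":0.0},
    {"dx":0.0,"dy":0.0,"dz":-1.5,"turn":0.0},
    {"dx":0.0,"dy":0.0,"dz":0.0,"turn":0.0},
    {"dx":0.0,"dy":0.0,"dz":0.0,"turn":0.0}
  ]
}}

```text
time: 1.85
tool_pos: [0.5606, -0.2495, 0.2206]
tcp_rot: [-2.065, -2.365, 0.001]
wrist_force: [0.1, -0.0, -0.9]
width: -0.001
```

Request:
{"op": "jog_arm", "data": {
  "motion": [
    {"dx":0.0,"dy":0.0,"dz":-0.6,"turn":0.0},
    {"dx":0.0,"dy":0.0,"dz":-0.6,"turn":0.0},
    {"dx":0.0,"dy":0.0,"dz":-0.6,"turn":0.0},
    {"dx":0.0,"dy":0.0,"dz":-0.6,"turn":0.0},
    {"dx":0.0,"dy":0.0,"dz":-0.6,"turn":0.0},
    {"dx":0.0,"dy":0.0,"dz":-0.6,"turn":0.0},
    {"dx":0.0,"dy":0.0,"dz":0.0,"turn":0.0},
    {"dx":0.0,"dy":0.0,"dz":0.0,"turn":0.0}
  ]
}}

```text
time: 2.52
tool_pos: [0.561, -0.2503, 0.1852]
tcp_rot: [-2.067, -2.366, 0.001]
wrist_force: [-0.3, -2.3, 3.4]
width: -0.0
```

Request:
{"op": "jog_arm", "data": {
  "motion": [
    {"dx":0.0,"dy":0.0,"dz":-0.2,"turn":0.0},
    {"dx":0.0,"dy":0.0,"dz":-0.2,"turn":0.0},
    {"dx":0.0,"dy":0.0,"dz":-0.2,"turn":0.0},
    {"dx":0.0,"dy":0.0,"dz":0.0,"turn":0.0},
    {"dx":0.0,"dy":0.0,"dz":0.0,"turn":0.0}
  ]
}}

```text
time: 2.93
tool_pos: [0.5611, -0.2502, 0.1793]
tcp_rot: [2.066, 2.366, -0.001]
wrist_force: [-1.6, -1.4, 3.9]
width: -0.003
```

Request:
{"op": "jog_arm", "data": {
  "motion": [
    {"dx":0.0,"dy":0.0,"dz":-0.1,"turn":0.0},
    {"dx":0.0,"dy":0.0,"dz":-0.1,"turn":0.0},
    {"dx":0.0,"dy":0.0,"dz":0.0,"turn":0.0},
    {"dx":0.0,"dy":0.0,"dz":0.0,"turn":0.0}
  ]
}}

```text
time: 3.27
tool_pos: [0.5611, -0.2501, 0.1773]
tcp_rot: [-2.067, -2.366, 0.0]
wrist_force: [-2.8, -2.3, 4.1]
width: 0.001
```

Request:
{"op": "jog_arm", "data": {
  "motion": [
    {"dx":0.0,"dy":0.0,"dz":-0.1,"turn":0.0},
    {"dx":0.0,"dy":0.0,"dz":0.0,"turn":0.0},
    {"dx":0.0,"dy":0.0,"dz":0.0,"turn":0.0}
  ]
}}

```text
time: 3.52
tool_pos: [0.5612, -0.25, 0.1763]
tcp_rot: [2.066, 2.366, -0.0]
wrist_force: [-2.0, -2.5, 3.8]
width: 0.002
```

Request:
{"op": "jog_arm", "data": {
  "motion": [
    {"dx":0.0,"dy":0.0,"dz":-0.07,"turn":0.0},
    {"dx":0.0,"dy":0.0,"dz":0.0,"turn":0.0},
    {"dx":0.0,"dy":0.0,"dz":0.0,"turn":0.0}
  ]
}}

```text
time: 3.77
tool_pos: [0.5612, -0.25, 0.1761]
tcp_rot: [2.066, 2.366, 0.0]
wrist_force: [-1.9, -1.4, 6.1]
width: 0.003
```

Request:
{"op": "jog_arm", "data": {
  "motion": [
    {"dx":0.0,"dy":0.0,"dz":-0.07,"turn":0.0},
    {"dx":0.0,"dy":0.0,"dz":0.0,"turn":0.0},
    {"dx":0.0,"dy":0.0,"dz":0.0,"turn":0.0},
    {"dx":0.0,"dy":0.0,"dz":0.0,"turn":0.0},
    {"dx":0.0,"dy":0.0,"dz":0.0,"turn":0.0},
    {"dx":0.0,"dy":0.0,"dz":0.0,"turn":0.0}
  ]
}}

```text
time: 4.27
tool_pos: [0.5613, -0.25, 0.176]
tcp_rot: [2.066, 2.366, 0.0]
wrist_force: [-3.2, -1.1, 8.4]
width: 0.0
```

Request:
{"op": "jog_arm", "data": {
  "motion": [
    {"dx":0.0,"dy":0.0,"dz":1.0,"turn":0.0},
    {"dx":0.0,"dy":0.0,"dz":1.5,"turn":0.0},
    {"dx":0.0,"dy":0.0,"dz":2.0,"turn":0.0},
    {"dx":0.0,"dy":0.0,"dz":2.0,"turn":0.0},
    {"dx":0.0,"dy":0.0,"dz":2.0,"turn":0.0}
  ]
}}

```text
time: 4.68
tool_pos: [0.5609, -0.2488, 0.2597]
tcp_rot: [-2.065, -2.364, -0.002]
wrist_force: [0.3, -0.4, -0.0]
width: -0.0
```

Request:
{"op": "jog_arm", "data": {
  "motion": [
    {"dx":0.1,"dy":3.89,"dz":0.0,"turn":0.0},
    {"dx":0.1,"dy":3.89,"dz":0.0,"turn":0.0},
    {"dx":0.1,"dy":3.89,"dz":0.0,"turn":0.0},
    {"dx":0.1,"dy":3.89,"dz":0.0,"turn":0.0},
    {"dx":0.1,"dy":3.89,"dz":0.0,"turn":0.0},
    {"dx":0.1,"dy":3.89,"dz":0.0,"turn":0.0},
    {"dx":0.2,"dy":3.89,"dz":0.0,"turn":0.0},
    {"dx":0.2,"dy":3.89,"dz":0.0,"turn":0.0},
    {"dx":0.2,"dy":3.89,"dz":0.0,"turn":0.0},
    {"dx":0.1,"dy":3.89,"dz":0.0,"turn":0.0},
    {"dx":0.0,"dy":0.0,"dz":0.0,"turn":0.0},
    {"dx":0.0,"dy":0.0,"dz":0.0,"turn":0.0}
  ],
  "fingers": 5.0
}}

```text
time: 5.68
tool_pos: [0.5732, 0.1418, 0.259]
tcp_rot: [-2.06, -2.369, 0.001]
wrist_force: [-0.1, -0.6, 0.3]
width: 0.584
```

```bash
python3 - <<'E'
from h import *
from scipy.spatial.transform import Rotation as R
np.set_printoptions(precision=4,suppress=True)
s=bot.read_state(); M=R.from_rotvec(s['tcp_rot']).as_matrix()
print(s['tool_pos'],M[:,1],np.arctan2(M[1,1],M[0,1]),s['q'])
r,d=grab('wrist'); save('w1',r)
z=load('wrist'); X=cloud(z).reshape(-1,3); C=r.reshape(-1,3).astype(int)
t=(C[:,0]>120)&(C[:,1]<60)&(C[:,2]<70)&(X[:,2]>.07)&(X[:,2]<.115)
q=cv2.minAreaRect(X[t][:,:2].astype(np.float32)); print(t.sum(),np.median(X[t],0),q,cv2.boxPoints(q))
kz=(abs(X[:,0]-.561)<.03)&(abs(X[:,1]+.25)<.03)&(X[:,2]>.15)
g=load('scene')['d'];rs,ds=grab('scene');z2=load('scene');X2=cloud(z2).reshape(-1,3)
k=(abs(X2[:,0]-.561)<.022)&(abs(X2[:,1]+.25)<.022)&(X2[:,2]>.16); print('knob z',np.percentile(X2[k,2],[50,90]) if k.any() else None)
E
```

```text
[0.5732 0.1418 0.259 ] [ 0.9903  0.139  -0.0019] 0.13940769842347855 [0.1996 0.0901 1.7556 0.0012 1.2977 0.0599]
2212 [0.5723 0.1682 0.1022] ((0.572324812412262, 0.16181917488574982), (0.025058839470148087, 0.0689041018486023), 8.56115436553955) [[0.5548 0.194 ]
 [0.5651 0.1259]
 [0.5898 0.1296]
 [0.5796 0.1978]]
knob z [0.2076 0.2096]
```

View pics/w1.png

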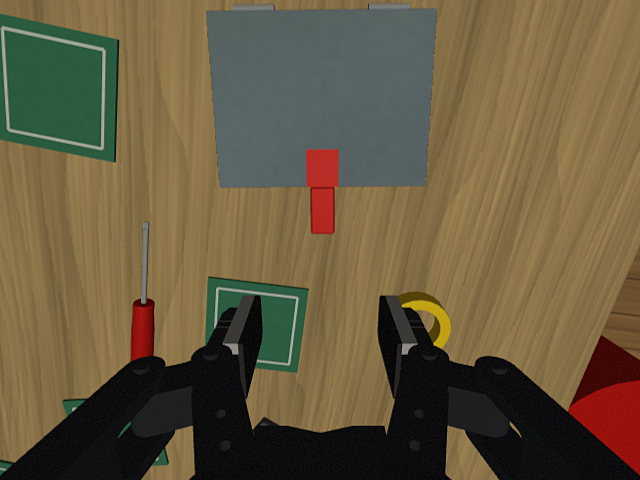

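The wrist view shows the tongue's outer bar at (322,210), parallel to the fingers and centred between them. The flap plate is at (320,100). The knob top is back at 0.208 m. Now I'll descend and pinch.

Request:
{"op": "jog_arm", "data": {
  "motion": [
    {"dx":0.15,"dy":-0.1,"dz":-3.0,"turn":0.0},
    {"dx":0.0,"dy":0.0,"dz":-3.0,"turn":0.0},
    {"dx":0.0,"dy":0.0,"dz":-3.0,"turn":0.0},
    {"dx":0.0,"dy":0.0,"dz":-3.0,"turn":0.0},
    {"dx":0.0,"dy":0.0,"dz":-3.0,"turn":0.0},
    {"dx":0.0,"dy":0.0,"dz":-2.0,"turn":0.0},
    {"dx":0.0,"dy":0.0,"dz":-1.4,"turn":0.0},
    {"dx":0.0,"dy":0.0,"dz":0.0,"turn":0.0},
    {"dx":0.0,"dy":0.0,"dz":0.0,"turn":0.0}
  ]
}}

```text
time: 6.53
tool_pos: [0.5749, 0.1364, 0.075]
tcp_rot: [-2.068, -2.363, 0.003]
wrist_force: [-0.0, 1.2, 0.5]
width: 0.589
```

Request:
{"op": "jog_arm", "data": {
  "motion": [
    {"dx":0.0,"dy":0.0,"dz":0.0,"turn":0.0},
    {"dx":0.0,"dy":0.0,"dz":0.0,"turn":0.0},
    {"dx":0.0,"dy":0.0,"dz":0.0,"turn":0.0},
    {"dx":0.0,"dy":0.0,"dz":0.0,"turn":0.0},
    {"dx":0.0,"dy":0.0,"dz":0.0,"turn":0.0},
    {"dx":0.0,"dy":0.0,"dz":0.0,"turn":0.0},
    {"dx":0.0,"dy":0.0,"dz":0.0,"turn":0.0},
    {"dx":0.0,"dy":0.0,"dz":0.0,"turn":0.0}
  ],
  "fingers": 0.5,
  "grip_force": 20.0
}}

```text
time: 7.2
tool_pos: [0.5759, 0.1375, 0.0762]
tcp_rot: [2.066, 2.366, -0.0]
wrist_force: [-1.4, -4.5, 1.6]
width: 0.229
```

```bash
python3 - <<'E'
from h import *
np.set_printoptions(precision=4,suppress=True)
p=bot.read_state()['tool_pos']; print(p)
hx=np.array([.5527,.2954]); n=np.array([-.137,.9906])
u0=-(p[:2]-hx)@n   # distance out of hinge
print('r',u0)
w0=.003
prev=np.zeros(2)
for i,th in enumerate(np.linspace(0,1.62,19)[1:]):
    out=u0*np.cos(th)-w0*np.sin(th); up=u0*np.sin(th)+w0*np.cos(th)
    d=np.array([u0-out,up-w0]); s=d-prev; prev=d
    print(i,round(th,3),'dx %.2f dy %.2f dz %.2f'%(s[0]*n[0]*100,s[0]*n[1]*100,s[1]*100))
E
```

```text
[0.5759 0.1375 0.0762]
r 0.1595957429018001
0 0.09 dx -0.01 dy 0.09 dz 1.43
1 0.18 dx -0.03 dy 0.22 dz 1.42
2 0.27 dx -0.05 dy 0.34 dz 1.39
3 0.36 dx -0.06 dy 0.47 dz 1.36
4 0.45 dx -0.08 dy 0.59 dz 1.31
5 0.54 dx -0.10 dy 0.70 dz 1.25
6 0.63 dx -0.11 dy 0.81 dz 1.18
7 0.72 dx -0.13 dy 0.91 dz 1.10
8 0.81 dx -0.14 dy 1.00 dz 1.02
9 0.9 dx -0.15 dy 1.09 dz 0.92
10 0.99 dx -0.16 dy 1.17 dz 0.82
11 1.08 dx -0.17 dy 1.24 dz 0.71
12 1.17 dx -0.18 dy 1.29 dz 0.59
13 1.26 dx -0.19 dy 1.34 dz 0.47
14 1.35 dx -0.19 dy 1.38 dz 0.35
15 1.44 dx -0.19 dy 1.41 dz 0.22
16 1.53 dx -0.20 dy 1.42 dz 0.10
17 1.62 dx -0.20 dy 1.42 dz -0.03
```

Request:
{"op": "jog_arm", "data": {
  "motion": [
    {"dx":-0.01,"dy":0.09,"dz":1.43,"turn":0.0},
    {"dx":-0.03,"dy":0.22,"dz":1.42,"turn":0.0},
    {"dx":-0.05,"dy":0.34,"dz":1.39,"turn":0.0},
    {"dx":-0.06,"dy":0.47,"dz":1.36,"turn":0.0},
    {"dx":-0.08,"dy":0.59,"dz":1.31,"turn":0.0},
    {"dx":-0.1,"dy":0.7,"dz":1.25,"turn":0.0}
  ]
}}

```text
time: 7.7
tool_pos: [0.5719, 0.1635, 0.1574]
tcp_rot: [-2.066, -2.365, -0.001]
wrist_force: [0.9, 4.8, -5.7]
width: 0.229
```

Request:
{"op": "jog_arm", "data": {
  "motion": [
    {"dx":-0.11,"dy":0.81,"dz":1.18,"turn":0.0},
    {"dx":-0.13,"dy":0.91,"dz":1.1,"turn":0.0},
    {"dx":-0.14,"dy":1.0,"dz":1.02,"turn":0.0},
    {"dx":-0.15,"dy":1.09,"dz":0.92,"turn":0.0},
    {"dx":-0.16,"dy":1.17,"dz":0.82,"turn":0.0},
    {"dx":-0.17,"dy":1.24,"dz":0.71,"turn":0.0}
  ]
}}

```text
time: 8.2
tool_pos: [0.5628, 0.2248, 0.2153]
tcp_rot: [-2.066, -2.366, 0.004]
wrist_force: [-2.5, 1.3, -7.6]
width: 0.227
```

Request:
{"op": "jog_arm", "data": {
  "motion": [
    {"dx":-0.18,"dy":1.29,"dz":0.59,"turn":0.0},
    {"dx":-0.19,"dy":1.34,"dz":0.47,"turn":0.0},
    {"dx":-0.19,"dy":1.38,"dz":0.35,"turn":0.0},
    {"dx":-0.19,"dy":1.41,"dz":0.22,"turn":0.0},
    {"dx":-0.2,"dy":1.42,"dz":0.1,"turn":0.0},
    {"dx":-0.2,"dy":1.42,"dz":-0.03,"turn":0.0},
    {"dx":0.0,"dy":0.0,"dz":0.0,"turn":0.0},
    {"dx":0.0,"dy":0.0,"dz":0.0,"turn":0.0}
  ]
}}

```text
time: 8.87
tool_pos: [0.5504, 0.3088, 0.2323]
tcp_rot: [-2.063, -2.366, 0.003]
wrist_force: [-7.6, -0.7, -2.2]
width: 0.229
```

Request:
{"op": "jog_arm", "data": {
  "motion": [
    {"dx":0.0,"dy":0.0,"dz":0.0,"turn":0.0},
    {"dx":0.0,"dy":0.0,"dz":0.0,"turn":0.0},
    {"dx":0.0,"dy":0.0,"dz":0.0,"turn":0.0},
    {"dx":0.0,"dy":0.0,"dz":1.0,"turn":0.0},
    {"dx":0.0,"dy":0.0,"dz":3.0,"turn":0.0},
    {"dx":0.0,"dy":0.0,"dz":3.0,"turn":0.0},
    {"dx":0.5,"dy":-3.5,"dz":1.0,"turn":0.0},
    {"dx":0.5,"dy":-3.5,"dz":0.0,"turn":0.0},
    {"dx":0.5,"dy":-3.5,"dz":0.0,"turn":0.0},
    {"dx":0.5,"dy":-3.5,"dz":0.0,"turn":0.0},
    {"dx":0.0,"dy":-3.5,"dz":0.0,"turn":0.0},
    {"dx":0.0,"dy":0.0,"dz":0.0,"turn":0.0}
  ],
  "fingers": 4.5
}}

```text
time: 9.87
tool_pos: [0.5734, 0.1261, 0.3139]
tcp_rot: [2.07, 2.357, -0.001]
wrist_force: [-0.4, 0.4, -1.5]
width: 0.527
```

```bash
python3 - <<'E'
from h import *
np.set_printoptions(precision=4,suppress=True)
s=bot.read_state(); print(s['tool_pos'])
r,d=grab('wrist'); save('w2',r)
z=load('wrist'); X=cloud(z).reshape(-1,3); hsv=cv2.cvtColor(r,cv2.COLOR_RGB2HSV).reshape(-1,3)
inc=(abs(X[:,0]-.5615)<.1)&(abs(X[:,1]-.231)<.09)
o=inc&(hsv[:,0]>4)&(hsv[:,0]<20)&(hsv[:,1]>130)&(hsv[:,2]>90)&(X[:,2]>.072)&(X[:,2]<.095)
print(o.sum(),np.median(X[o],0),cv2.minAreaRect(X[o][:,:2].astype(np.float32)) if o.sum()>5 else 0)
f=(abs(X[:,0]-.5527)<.1)&(X[:,1]>.25)&(X[:,2]>.12)&(X[:,2]<.25)
rs,ds=grab('scene');z2=load('scene');X2=cloud(z2).reshape(-1,3)
n=np.array([-.137,.9906])
w=X2[:,:2]-np.array([.5527,.2954]); a=w@n; b=w@np.array([-n[1],n[0]])
m=(abs(a)<.08)&(abs(b)<.08)&(X2[:,2]>.1)&(X2[:,2]<.22)&(ds.ravel()>0)
if m.sum()>50:
    c=np.polyfit(X2[m,2],a[m],1); print('flap n',m.sum(),'angle',np.pi/2+np.arctan(c[0]))
save('w2s',rs)
E
```

```text
[0.5734 0.1261 0.3139]
956 [0.598  0.2285 0.0828] ((0.5981413125991821, 0.22807659208774567), (0.013860201463103294, 0.058798667043447495), 8.295496940612793)
flap n 2543 angle 1.645405085726059
```

View pics/w2.png

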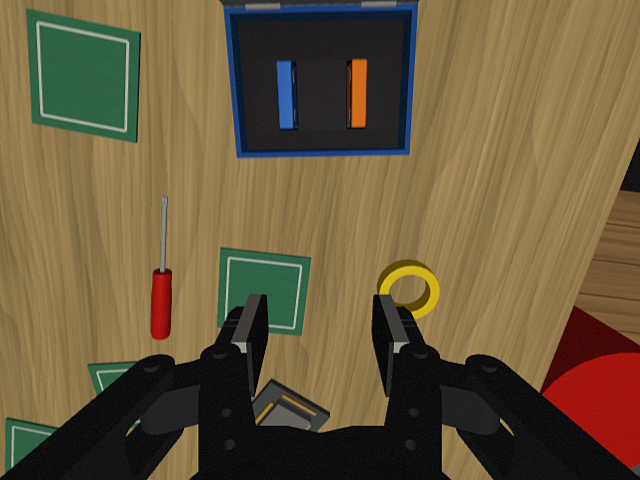

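The wrist view shows the flap open at about 1.65 rad. The orange jaw is at (358,93) and the blue jaw at (286,95). Moving over the orange jaw.

Request:
{"op": "jog_arm", "data": {
  "motion": [
    {"dx":0.6,"dy":2.5,"dz":0.0,"turn":0.0},
    {"dx":0.6,"dy":2.5,"dz":0.0,"turn":0.0},
    {"dx":0.6,"dy":2.5,"dz":0.0,"turn":0.0},
    {"dx":0.6,"dy":2.5,"dz":0.0,"turn":0.0},
    {"dx":0.05,"dy":0.2,"dz":-2.5,"turn":0.0},
    {"dx":0.0,"dy":0.0,"dz":-3.0,"turn":0.0},
    {"dx":0.0,"dy":0.0,"dz":-3.0,"turn":0.0},
    {"dx":0.0,"dy":0.0,"dz":-3.0,"turn":0.0},
    {"dx":0.0,"dy":0.0,"dz":0.0,"turn":0.0},
    {"dx":0.0,"dy":0.0,"dz":0.0,"turn":0.0},
    {"dx":0.0,"dy":0.0,"dz":0.0,"turn":0.0}
  ]
}}

```text
time: 10.88
tool_pos: [0.5978, 0.2351, 0.1991]
tcp_rot: [2.065, 2.366, 0.004]
wrist_force: [-0.1, -0.1, -0.2]
width: 0.529
```

Request:
{"op": "jog_arm", "data": {
  "motion": [
    {"dx":0.0,"dy":-0.7,"dz":-2.5,"turn":0.0},
    {"dx":0.0,"dy":0.0,"dz":-2.5,"turn":0.0},
    {"dx":0.0,"dy":0.0,"dz":-2.0,"turn":0.0},
    {"dx":0.0,"dy":0.0,"dz":-2.0,"turn":0.0},
    {"dx":0.0,"dy":0.0,"dz":-2.0,"turn":0.0},
    {"dx":0.0,"dy":0.0,"dz":-1.5,"turn":0.0},
    {"dx":0.0,"dy":0.0,"dz":-1.3,"turn":0.0},
    {"dx":0.0,"dy":0.0,"dz":0.0,"turn":0.0},
    {"dx":0.0,"dy":0.0,"dz":0.0,"turn":0.0},
    {"dx":0.0,"dy":0.0,"dz":0.0,"turn":0.0}
  ]
}}

```text
time: 11.72
tool_pos: [0.5985, 0.2275, 0.0612]
tcp_rot: [2.065, 2.365, 0.005]
wrist_force: [-0.3, -0.3, 0.4]
width: 0.523
```

Request:
{"op": "jog_arm", "data": {
  "motion": [
    {"dx":0.0,"dy":0.0,"dz":0.0,"turn":0.0},
    {"dx":0.0,"dy":0.0,"dz":0.0,"turn":0.0},
    {"dx":0.0,"dy":0.0,"dz":0.0,"turn":0.0},
    {"dx":0.0,"dy":0.0,"dz":0.0,"turn":0.0},
    {"dx":0.0,"dy":0.0,"dz":0.0,"turn":0.0},
    {"dx":0.0,"dy":0.0,"dz":0.0,"turn":0.0},
    {"dx":0.0,"dy":0.0,"dz":0.0,"turn":0.0},
    {"dx":0.0,"dy":0.0,"dz":0.0,"turn":0.0}
  ],
  "fingers": 0.5,
  "grip_force": 40.0
}}

```text
time: 12.38
tool_pos: [0.5979, 0.2272, 0.0605]
tcp_rot: [2.066, 2.365, 0.003]
wrist_force: [-0.8, -0.2, 6.4]
width: 0.155
```

Request:
{"op": "jog_arm", "data": {
  "motion": [
    {"dx":0.0,"dy":0.0,"dz":0.5,"turn":0.0},
    {"dx":0.0,"dy":0.0,"dz":0.8,"turn":0.0},
    {"dx":0.0,"dy":0.0,"dz":0.8,"turn":0.0},
    {"dx":0.0,"dy":0.0,"dz":0.8,"turn":0.0},
    {"dx":0.0,"dy":0.0,"dz":1.0,"turn":0.0},
    {"dx":0.0,"dy":0.0,"dz":1.2,"turn":0.0},
    {"dx":0.0,"dy":0.0,"dz":1.5,"turn":0.0},
    {"dx":0.0,"dy":0.0,"dz":1.5,"turn":0.0},
    {"dx":0.0,"dy":0.0,"dz":2.0,"turn":0.0},
    {"dx":0.0,"dy":0.0,"dz":2.0,"turn":0.0},
    {"dx":0.0,"dy":0.0,"dz":2.0,"turn":0.0},
    {"dx":0.0,"dy":0.0,"dz":0.5,"turn":0.0}
  ]
}}

```text
time: 13.38
tool_pos: [0.5989, 0.2276, 0.2104]
tcp_rot: [2.064, 2.364, 0.01]
wrist_force: [0.8, 0.6, 0.1]
width: 0.15
```

Request:
{"op": "jog_arm", "data": {
  "motion": [
    {"dx":-0.7,"dy":-2.2,"dz":0.0,"turn":0.0},
    {"dx":-0.7,"dy":-2.2,"dz":0.0,"turn":0.0},
    {"dx":-0.7,"dy":-2.2,"dz":0.0,"turn":0.0},
    {"dx":-0.7,"dy":-2.2,"dz":0.0,"turn":0.0},
    {"dx":-0.7,"dy":-2.2,"dz":0.0,"turn":0.0},
    {"dx":-0.7,"dy":-2.2,"dz":0.0,"turn":0.0},
    {"dx":-0.7,"dy":-2.2,"dz":0.0,"turn":0.0},
    {"dx":-0.7,"dy":-2.2,"dz":0.0,"turn":0.0},
    {"dx":-0.7,"dy":-2.2,"dz":0.0,"turn":0.0},
    {"dx":-0.7,"dy":-2.2,"dz":0.0,"turn":0.0},
    {"dx":-0.7,"dy":-2.2,"dz":0.0,"turn":0.0},
    {"dx":-0.7,"dy":-2.2,"dz":0.0,"turn":0.0}
  ]
}}

```text
time: 14.38
tool_pos: [0.5118, -0.038, 0.2048]
tcp_rot: [-2.066, -2.366, 0.0]
wrist_force: [0.1, 0.1, -2.0]
width: 0.152
```

Request:
{"op": "jog_arm", "data": {
  "motion": [
    {"dx":0.0,"dy":0.0,"dz":0.0,"turn":0.0},
    {"dx":0.0,"dy":0.0,"dz":0.0,"turn":0.0},
    {"dx":0.0,"dy":0.0,"dz":0.0,"turn":0.0},
    {"dx":0.0,"dy":0.0,"dz":0.0,"turn":0.0},
    {"dx":0.0,"dy":0.0,"dz":0.0,"turn":0.0},
    {"dx":0.0,"dy":0.0,"dz":0.0,"turn":0.0}
  ]
}}

```text
time: 14.88
tool_pos: [0.513, -0.0363, 0.2049]
tcp_rot: [-2.065, -2.367, -0.0]
wrist_force: [0.3, -0.4, -1.6]
width: 0.151
```

```bash
python3 - <<'E'
from h import *
np.set_printoptions(precision=4,suppress=True)
s=bot.read_state(); print(s['tool_pos'],s['width'],s['joint_vel'])
for c in('scene','side'):
    r,d=grab(c); z=load(c); X=cloud(z).reshape(-1,3); hsv=cv2.cvtColor(r,cv2.COLOR_RGB2HSV).reshape(-1,3)
    o=(np.hypot(X[:,0]-.515,X[:,1]+.036)<.1)&(hsv[:,0]>4)&(hsv[:,0]<20)&(hsv[:,1]>150)&(X[:,2]>.08)&(X[:,2]<.3)
    print(c,o.sum(),X[o].min(0),X[o].max(0))
    k=(abs(X[:,0]-.561)<.022)&(abs(X[:,1]+.25)<.022)&(X[:,2]>.16)
    print('knob z',np.median(X[k,2]) if k.any() else None)
    save('end_'+c,r)
a=load('scene')['rgb'];b=load('side')['rgb']
save('end',np.hstack([a[130:430,150:550],b[120:420,100:500]]))
E
```

```text
[ 0.513  -0.0363  0.2049] 0.15138712437672502 [-0.     -0.0008  0.002  -0.0022 -0.0002 -0.002 ]
scene 446 [ 0.5041 -0.0666  0.1549] [ 0.5517 -0.0053  0.2619]
knob z 0.2076972334903584
side 482 [ 0.4957 -0.0672  0.149 ] [ 0.5206 -0.0034  0.2285]
knob z 0.2043748586955314
```

View pics/end.png

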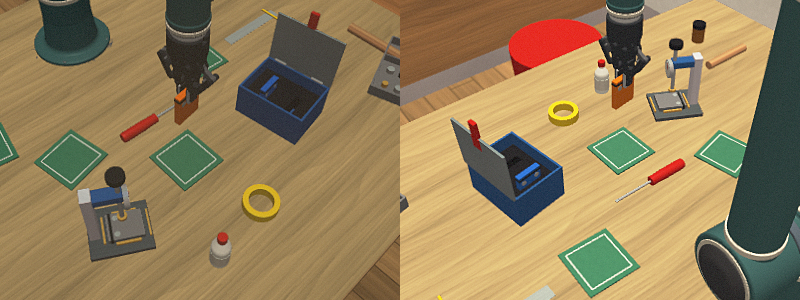

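The final view shows the orange jaw upright in the fingers over mat A, at (186,105) on the left panel. The flap is open, the blue jaw is in its slot, the gauge foot is up, and the bystanders look undisturbed. Handing in.

```bash
python3 -c "
from workcell import bot
print(bot.finish_job())"
```

```text
the job is handed in; nothing more can be done
None
```

The job is handed in at about 15 s of robot time. No verdict came back, so the judged result is unknown.

**What I did**
1. I pressed the knob until the foot bore on the grey jaw, held it there for about 0.5 s and let it spring back. Upward force at the wrist reached 8.4 N, about 4 N more than the spring alone.
2. I swung the flap open by its tongue to about 1.65 rad and released it.
3. I drew the orange jaw straight up out of its slot and held it over the mat farthest from the robot's base.

**Last checks**
- **Orange jaw:** it is upright and still in the fingers (opening about 13 mm). The tool is about 2 mm from the measured mat centre, and the jaw's underside is at about 0.15 m, so about 15 cm above the mat.
- **Gauge:** the knob top read 0.208 m from the scene camera and 0.204 m from the side camera. The side camera also read slightly low before the press (0.207 m), so I took it as fully up.
- **Rest of the scene:** in the final picture the flap was still open, the blue jaw was in its slot, and the grey jaw, glue, tape and screwdriver looked untouched. I judged these by eye and did not measure them again.

My first two move calls were refused because rows left out some of the four values. Nothing moved, and every later call was accepted.

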